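# Crosswise drying crib for a skate plate

## Robot

A 6-joint arm with a two-finger parallel gripper is mounted at the origin on the work surface. World frame = base frame: x ahead of the robot, y to its left, z up, the work surface at z = 0. Lengths are in m, angles in rad, forces in N, time in s.
With the tool pointing down it reaches from about 0.275 to 0.825 m from the base axis. Payload 5.2 kg.
Tool frame: the origin (TCP) lies on the centre line of the jaws, within the pads' length; the fingertips stand 11 mm ahead of it and the grasp point (between the pads) lies 8 mm behind it (arm.nose_length is the distance from the TCP to the fingertips, in m); y points along the fingers, z is the direction in which the jaws open and shut, and the axes are right-handed (so a half turn about y gives the same grasp; the last joint's range is limited). The gripper opens to 93 mm and grips with 3 to 60 N. Pads are 15 mm wide; open, the fingers measure 128 mm over their backs; the gripper's body (75 mm by 188 mm) begins 65 mm behind the grasp point.
Start: joints at [-1.394, 0.259, 1.535, -0, 1.348, -0.203], TCP at [0.204, -0.511, 0.23] pointing down, gripper open.
Joint ranges: [-3.14, 3.14], [-0.91, 2.08], [0.19, 2.58], [-1.22, 4.36], [0.22, 2.71], [-3.12, 3.12]. Speed limits (rad/s): [2.57, 2.57, 3.14, 3.14, 3.14, 3.14].

## Interface

Orientations are given as a rotation vector (axis times angle).
In Python, from cell import arm gives the robot as it stands.
- The arm moves only by the tool arm_command, never from a script. Its argument "plan" is one flat list of numbers, 7 for each row, row after row: the shift along the tool's x, y, z scaled (see below), then the turn, a rotation vector about the tool's x, y, z scaled (see below), then the opening, from 0 (shut) to 1 (fully open). A call has 1 to 20 rows; each row is the pose to reach, as a shift and turn from the pose commanded when the call began, along the tool's axes at that moment; what a row does not reach only later rows make up. The controller multiplies each number of a shift by 300 mm and each number of a turn by 45 degrees. A row lasts 1/8 s, in which the tool goes at most 62.5 mm and 10.7 degrees, less where a joint would pass 70% of its speed; a pose out of reach is approached as far as the arm can. A call with a number of a shift or a turn outside -1 to 1 is refused whole. A call with a gripper value outside its range is refused whole. The fingers move at their own pace and stop on an object; "newtons" is the grip in N (left out, the last holds). Time passes only in rows, so rows that repeat a pose let the fingers close. It gives the time, the measured TCP pose, the force and the opening at its end, in the units of the state.
- arm.get_obs(): the state, without advancing time (a new reading comes with each control period).
- arm.camera(name): name is "scene" or "top"; returns the picture (420x560x3 uint8, blue, green, red); there is no depth.
- arm.calibration(name): a dict with "mtx" (3x3 intrinsics, pixels), "rvec" (rotation vector, rad) and "tvec" (3), from world to camera coordinates, as OpenCV has them. Camera axes: x right, y down, z forward; pixel columns grow to the right and rows downward; lengths in m; the calibration is good to about 2 mm. A picture is of the moment at which its call begins. calibration takes no time and is no camera call.
- arm.finish_job(): hands the job in, once; it reports no verdict.
Trained networks look in the newest picture that a camera, given by its name, has taken for a name from the list of things; names that differ only in an ending like _2 or _b are one class to them, and where a whole thing is asked for, a point or a joint stands for the part that bears it (a point fixed in the world has none). Each returns a list of dicts, best first, with "conf" (0 to 1); they miss things now and then, are a little off and sometimes report something else, mostly with a low value. They report only what shows in the picture. A call takes as long as a camera call. They do not tell look-alikes from the thing itself.
- arm.regions_of(camera, label): "pixels" (420x560 bool, what is visible of it) and "bbox" ([left, top, right, bottom] in pixels, round what is visible of it).
The state is a dict: "clock": time; "joints": joint angles; "dq": joint speeds; "joint_efforts": joint torques, N m; "position": TCP position; "ee_rot": TCP orientation; "ft_force": force on the tool from outside, world axes, zero at the start; "torque": the same for the moment, N m; "width": opening from 0.0 (shut) to 1.0 (fully open).
Only numpy, scipy, OpenCV 4.12 (cv2) and the standard library are available. Lean on these libraries where they do the work, as an engineer would, in place of code of your own. Each camera call takes 0.05 s, during which the arm holds its last target. There are 200 camera calls.

## Task

Finish the drying crib on the blue tray: lay the two loose wooden slats squarely across the two slats already on the tray, centred on them, one near each end. Then lay the purple skate plate flat on top, posts up and centred on the crib, running across the upper pair (the same way as the bottom pair). Set the pieces down rather than dropping them, leave the bottom pair as it lies, and leave everything else on the cart where it is.

Things in the scene. Friction and masses are not known exactly. Their poses are not given: they have to be found in the camera images.
- tray: fixed blue steel drip tray, 200 x 200 mm, floor top 3 mm above the table, rim 4 mm thick and 10 mm high; origin at the centre of its underside. The bottom slats lie on its floor along its x axis, at y about +50 and -50 mm
- base_slat_1: loose beech slat, 160 x 26 x 18 mm (x long, y wide, z high), origin at the centre of its underside; already lies on the tray's floor along the tray's x, on its +y side; its top is 21 mm above the table
- base_slat_2: loose beech slat, 160 x 26 x 18 mm (x long, y wide, z high), origin at the centre of its underside; the other bottom slat, on the tray's -y side
- slat_1: loose beech slat, 160 x 26 x 18 mm (x long, y wide, z high), origin at the centre of its underside; starts flat on the table, to be laid across the bottom pair (either slat may take either end)
- slat_2: loose beech slat, 160 x 26 x 18 mm (x long, y wide, z high), origin at the centre of its underside; starts flat on the table, the second one to lay across
- skate_plate: loose purple aluminium skate plate, 190 mm long (x), origin at the centre of its flat underside. Waist (x -45 to 45 mm) 36 mm wide and 14 mm high, the place to grip; its two ends 60 mm wide, 8 mm thick, each with a 30 x 36 mm pad up to 16 mm and an 18 mm steel post up to 32 mm high at x = +-62 mm. Starts flat on the table, posts up; either end may point either way
- shield_pick: shield pick with an orange grip 80 x 18 x 16 mm and a steel blade, 156 mm long along x; origin near its middle underneath; leave alone
- bowl: grey ceramic bowl, 110 mm across, 45 mm high; origin under its centre; leave alone
- spacers: stack of brass axle spacers, 28 mm across, on a black foot of 48 mm, 66 mm high; origin under its centre; leave alone
- bottle: white bottle, 60 mm across, 130 mm high; origin under its centre; leave alone. (Fixed equipment, not needed: a slide track with a post at the back, beyond world x = 0.85; a white bath cleaner and a drawer cabinet, up to 170 mm high, at the sides, beyond |y| = 0.55)
- brush: brush lying along its x, 170 mm long; leave alone
- wheel: green skate wheel lying flat, 58 mm across, 32 mm high; origin under its centre; leave alone
Not all that is in view belongs to the job. Leave any black or white look-alike of the slat_1 alone.

How it is judged:
By the outcome, as a careful person would: the job done as asked, in the order asked, and still so for the second after the job is handed in, with the robot touching nothing.
It also fails if it takes over 70 s, if anything falls off the work surface, if the arm or the gripper's body presses on something with over 40 N, if the wrist force passes 120 N, or if a joint passes its speed limit or range.

## Working session

There is one attempt and no reset: what is moved stays moved. The work goes in short steps, Python scripts to look and compute and a tool call to move; the robot and the scene stay as the last step left them, time stands still between calls to the robot, and variables do not carry over. Pictures are saved under pics/ and viewed, about 8 in all and at most 12, crops included, and the job is handed in when it is done.

Besides the shell and the picture viewer there is one more tool, called after ">>>" as name(argument=value, ...) on one line, values as JSON. arm_command: Moves the arm, as the interface text tells. Its arguments: {"type":"object","properties":{"plan":{"type":"array","items":{"type":"number","minimum":-1,"maximum":1}},"newtons":{"type":"number"}},"required":["plan"]}

```bash
ls; mkdir -p pics
python3 - <<'E'
from cell import arm
import cv2
for n in ("scene","top"):
    cv2.imwrite(f"pics/{n}0.png",arm.camera(n)); print(n,arm.calibration(n))
print(arm.get_obs(), arm.nose_length)
E
```

```text
pics
scene {'mtx': array([[425.18035685,   0.        , 278.29765995],
       [  0.        , 425.18035685, 209.87680964],
       [  0.        ,   0.        ,   1.        ]]), 'rvec': array([ 1.86134576,  1.76488945, -0.63301564]), 'tvec': array([-0.02918951, -0.3448176 ,  1.40386129])}
top {'mtx': array([[433.43556475,   0.        , 278.95995601],
       [  0.        , 433.43556475, 208.35572488],
       [  0.        ,   0.        ,   1.        ]]), 'rvec': array([ 2.19957037, -2.15853452,  0.07664102]), 'tvec': array([7.39368062e-05, 4.57407962e-01, 1.03847304e+00])}
{'clock': 0.1, 'joints': array([-1.39378660e+00,  2.59252405e-01,  1.53596778e+00, -7.59785535e-06,
        1.34801503e+00, -2.02795362e-01]), 'dq': array([ 0.00063184, -0.00103497, -0.00325626, -0.00099405,  0.00058052,
       -0.00050573]), 'joint_efforts': array([ 1.86320431e-03, -4.38212872e+01, -2.84641421e+01,  7.19617051e-02,
        3.62898270e-02, -5.61179229e-05]), 'position': array([ 0.20384229, -0.51031543,  0.22891273]), 'ee_rot': array([-0.38703775,  2.0152755 , -2.0119076 ]), 'ft_force': array([ 0.00773176,  0.16501374, -0.22279751]), 'torque': array([-0.04202703, -0.03512688,  0.03773921]), 'width': 1.0000309419554256} 0.011
```

View pics/top0.png

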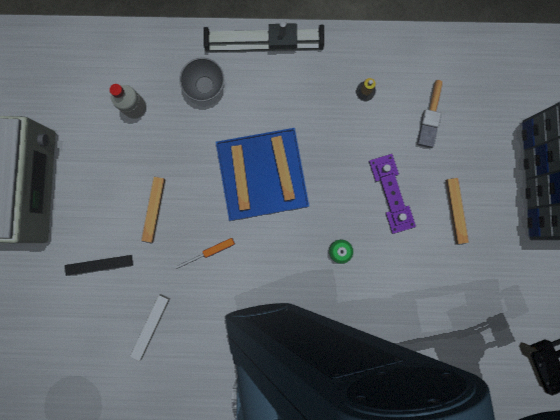

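View pics/scene0.png

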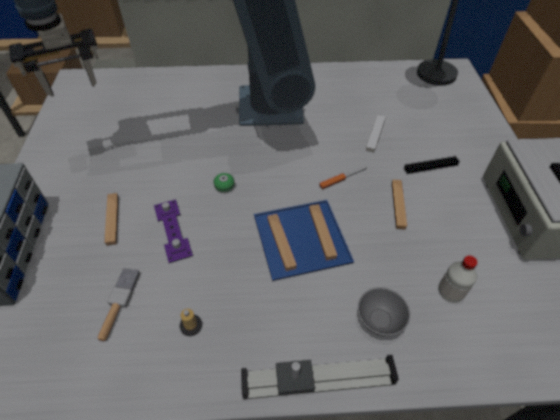

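The top picture shows these candidates for the loose slats:
- Wooden slats at (153,209) and (457,211). These are the ones I want.
- Black look-alike at (99,265) and white look-alike at (150,327). Leave both.
- The two bottom slats, already on the tray at (241,178) and (283,168).

The tray is at (262,174) and the plate at (392,194).

```bash
cat > h.py <<'E'
from cell import arm
import cv2, numpy as np
from scipy.optimize import minimize
from scipy.spatial.transform import Rotation as R
def proj(n,P):
    c=arm.calibration(n); return cv2.projectPoints(np.float64(P).reshape(-1,3),c["rvec"],c["tvec"],c["mtx"],None)[0][:,0]
def unproj(n,uv,z):
    c=arm.calibration(n); Rm=cv2.Rodrigues(c["rvec"])[0]; o=-Rm.T@c["tvec"]
    d=Rm.T@np.linalg.inv(c["mtx"])@np.array([*uv,1.]); return (o+d*(z-o[2])/d[2])[:2]
def box(x0,x1,y0,y1,z0,z1): return np.array([[x,y,z] for x in(x0,x1) for y in(y0,y1) for z in(z0,z1)],float)
S=[box(-.08,.08,-.013,.013,0,.018)]
T=[box(-.1,.1,-.1,.1,0,.010)]
a=np.linspace(0,2*np.pi,16,endpoint=False)
cyl=lambda x:np.array([[x+.009*np.cos(t),.009*np.sin(t),z] for t in a for z in(.016,.032)])
P=[box(-.046,.046,-.018,.018,0,.014)]+[f for s in(-1,1) for f in (box(*sorted((s*.045,s*.095)),-.03,.03,0,.008),box(s*.062-.015,s*.062+.015,-.018,.018,0,.016),cyl(s*.062))]
def render(n,parts,p,z,k=4,shape=(420,560)):
    im=np.zeros((shape[0]*k,shape[1]*k),np.uint8); c,s=np.cos(p[2]),np.sin(p[2])
    for b in parts:
        w=b@np.array([[c,s,0],[-s,c,0],[0,0,1]])+[p[0],p[1],z]
        h=cv2.convexHull(np.float32(proj(n,w)))
        cv2.fillPoly(im,[np.int32(np.round(((h+.5)*k-.5)*16))],1,shift=4)
    return cv2.resize(im.astype(np.float32),shape[::-1],interpolation=cv2.INTER_AREA)
def fit(masks,parts,p0,z):
    f=lambda q:sum(np.abs(render(n,parts,q,z)-m).sum()/m.sum() for n,m in masks.items())
    best=None
    for st in ([.01,.01,.1],[.004,-.004,-.04]):
        p=p0 if best is None else best.x
        best=minimize(f,p,method="Nelder-Mead",options=dict(initial_simplex=np.vstack([p,p+np.diag(st)]),xatol=1e-4,fatol=1e-4))
    return best.x,best.fun
def p0of(n,m,z):
    (c,(w,h),_)=r=cv2.minAreaRect(np.argwhere(m)[:,::-1].astype(np.float32)); b=cv2.boxPoints(r)
    e=max([(b[0],b[1]),(b[1],b[2])],key=lambda e:np.linalg.norm(e[1]-e[0]))
    d=unproj(n,e[1],z)-unproj(n,e[0],z); return np.array([*unproj(n,c,z),(np.arctan2(d[1],d[0])+np.pi/2)%np.pi-np.pi/2])
def tool():
    o=arm.get_obs(); return o["position"],R.from_rotvec(o["ee_rot"]),o
E
python3 - <<'E'
from h import *
im={n:arm.camera(n) for n in("top","scene")}
out={}
for lab,parts,z in(("slat_1",S,0),("base_slat_1",S,.003),("skate_plate",P,0),("tray",T,0)):
    reg={n:arm.regions_of(n,lab) for n in im}
    for n in im:
        print(lab,n,[(round(r["conf"],2),[int(v) for v in r["bbox"]],int(r["pixels"].sum())) for r in reg[n]])
    for r in reg["top"]:
        if r["conf"]<.4: continue
        m=r["pixels"]; p=p0of("top",m,z+.01)
        x,e=fit({"top":m},parts,p,z)
        print("  top",p.round(4),x.round(4),round(e,3), im["top"][m].mean(0).round())
        for s in reg["scene"]:
            q=p0of("scene",s["pixels"],z+.01)
            if s["conf"]>.4 and np.hypot(*(q-p)[:2])<.03:
                y,e2=fit({"scene":s["pixels"]},parts,x,z); w,e3=fit({"top":m,"scene":s["pixels"]},parts,x,z)
                print("     scene",y.round(4),round(e2,3)," both",w.round(4),round(e3,3))
E
```

```text
slat_1 top [(0.95, [131, 293, 168, 363], 806), (0.84, [63, 254, 132, 273], 691), (0.81, [143, 175, 164, 243], 786), (0.7, [358, 76, 374, 101], 353), (0.67, [446, 178, 470, 243], 823), (0.24, [327, 238, 350, 265], 441)]
slat_1 scene [(0.94, [390, 180, 408, 230], 568), (0.72, [104, 191, 119, 244], 687), (0.69, [404, 155, 462, 176], 539), (0.55, [368, 115, 386, 151], 318)]
  top [ 0.1652  0.3161 -0.405 ] [ 0.1663  0.315  -0.4063] 0.082 [149. 142. 135.]
     scene [ 0.1606  0.3197 -0.3995] 0.125  both [ 0.1649  0.3169 -0.4107] 0.264
  top [ 0.3117  0.4465 -1.405 ] [ 0.3119  0.4453 -1.4046] 0.105 [41. 39. 37.]
     scene [ 0.309   0.451  -1.3849] 0.138  both [ 0.3109  0.448  -1.4011] 0.283
  top [ 0.4499  0.3189 -0.1462] [ 0.4492  0.319  -0.1552] 0.088 [ 76. 111. 136.]
     scene [ 0.4481  0.3231 -0.1525] 0.07  both [ 0.4493  0.321  -0.1517] 0.286
  top [ 0.7616 -0.201   0.0022] [ 0.7959 -0.2194 -0.4778] 1.587 [56. 72. 73.]
  top [ 0.4598 -0.4251  0.1516] [ 0.4603 -0.4249  0.1568] 0.111 [ 70. 104. 127.]
     scene [ 0.4611 -0.4231  0.1656] 0.072  both [ 0.4602 -0.4242  0.1604] 0.208
base_
[... 938 characters left out ...]
, line 24, in <lambda>
    f=lambda q:sum(np.abs(render(n,parts,q,z)-m).sum()/m.sum() for n,m in masks.items())
               ~~~^^^^^^^^^^^^^^^^^^^^^^^^^^^^^^^^^^^^^^^^^^^^^^^^^^^^^^^^^^^^^^^^^^^^^^
  File "h.py", line 24, in <genexpr>
    f=lambda q:sum(np.abs(render(n,parts,q,z)-m).sum()/m.sum() for n,m in masks.items())
                          ~~~~~~^^^^^^^^^^^^^
  File "h.py", line 20, in render
    h=cv2.convexHull(np.float32(proj(n,w)))
                                ~~~~^^^^^
  File "h.py", line 6, in proj
    c=arm.calibration(n); return cv2.projectPoints(np.float64(P).reshape(-1,3),c["rvec"],c["tvec"],c["mtx"],None)[0][:,0]
ValueError: time passes only in moves, steps and waits
```

```bash
sed -i 's/^def proj/import functools\ncal=functools.lru_cache(arm.calibration)\ndef proj/; s/c=arm.calibration(n)/c=cal(n)/' h.py
python3 - <<'E'
from h import *
im={n:arm.camera(n) for n in("top","scene")}
print(arm.get_obs()["clock"])
for lab,parts,z in(("base_slat_1",S,.003),("skate_plate",P,0),("tray",T,0)):
    reg={n:arm.regions_of(n,lab) for n in im}
    for n in im:
        print(lab,n,[(round(r["conf"],2),[int(v) for v in r["bbox"]],int(r["pixels"].sum())) for r in reg[n]])
        for r in reg[n]:
            if r["conf"]<.4: continue
            p=p0of(n,r["pixels"],z+.01)
            if lab=="tray": p[2]=.16
            x,e=fit({n:r["pixels"]},parts,p,z); print("  ",x.round(4),round(e,3))
E
```

```text
0.6
base_slat_1 top [(0.65, [269, 135, 296, 198], 703), (0.65, [201, 240, 235, 257], 257), (0.56, [229, 144, 251, 209], 669)]
   [0.5566 0.0024 0.2371] 0.067
   [ 0.3522  0.1733 -1.2079] 1.907
   [0.5318 0.1065 0.165 ] 0.11
base_slat_1 scene [(0.96, [309, 203, 337, 259], 657), (0.67, [269, 213, 298, 271], 628)]
   [0.5311 0.1099 0.153 ] 0.079
   [0.5561 0.0061 0.2458] 0.129
skate_plate top [(0.82, [368, 152, 417, 234], 1681), (0.45, [446, 176, 470, 243], 859)]
   [ 0.5012 -0.2681  0.3115] 0.056
   [ 0.4707 -0.4229  0.1608] 0.967
skate_plate scene [(0.63, [154, 197, 192, 265], 1215)]
   [ 0.5002 -0.266   0.3128] 0.08
tray top [(0.71, [232, 144, 248, 211], 673), (0.68, [216, 128, 308, 221], 4987), (0.42, [270, 135, 295, 197], 718)]
   [0.5317 0.1092 0.2431] 8.733
   [0.5437 0.0549 0.208 ] 0.317
   [0.5779 0.0092 0.0705] 8.064
tray scene [(0.82, [255, 200, 351, 282], 4062)]
   [0.5424 0.0566 0.1985] 0.375
```

```bash
cat >> h.py <<'E'
def go(x,y,z,yaw):
    """jaw axis (tool z) along world yaw (mod pi), tool straight down -> scaled shift and turn from here"""
    p,r,o=tool(); zc=r.apply([0,0,1]); c=np.arctan2(zc[1],zc[0])
    t=c+(yaw-c+np.pi/2)%np.pi-np.pi/2
    zt=np.array([np.cos(t),np.sin(t),0]); yt=np.array([0,0,-1.]); Rt=R.from_matrix(np.c_[np.cross(yt,zt),yt,zt])
    print("shift",(r.inv().apply(np.array([x,y,z])-p)/.3).round(3),"turn",((r.inv()*Rt).as_rotvec()/np.radians(45)).round(3),
      "| pos",p.round(4),"jaw yaw",round(c,3),"q6",round(o["joints"][5],2),"q1",round(o["joints"][0],2),"w",round(o["width"],3),"t",round(o["clock"],2),"F",o["ft_force"].round(1))
E
python3 - <<'E'
from h import *
im=arm.camera("top"); cv2.imwrite("pics/crop1.png",np.hstack([cv2.resize(im[170:250,a:a+60],None,fx=5,fy=5) for a in(125,430)]))
print(proj("top",[[.4496,.3205,.018],[.4605,-.4242,.018]]))
go(.4605,-.4242,.12,.161+np.pi/2)
E
```

```text
[[151.09573032 209.12797795]
 [457.17253877 210.34636568]]
shift [-0.901  0.366  0.049] turn [-0.     0.279  0.   ] | pos [ 0.2039 -0.5108  0.2297] jaw yaw -1.191 q6 -0.2 q1 -1.39 w 1.0 t 0.95 F [-0.3  1.1 -0.3]
```

View pics/crop1.png

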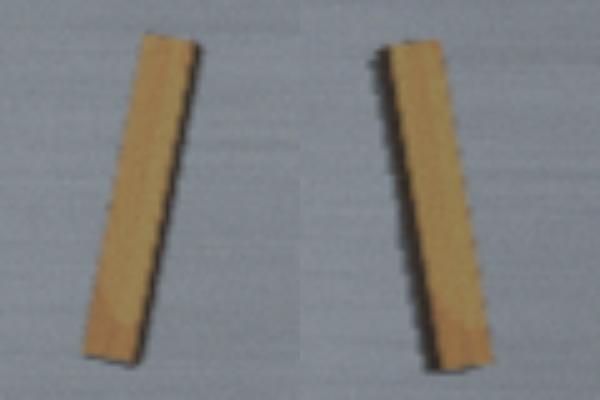

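Both crops show wooden slats, beech-coloured with a dark shadow on one side, at (151,209) and (457,210). The right-hand one is nearest, so I'll take it first.

>>> arm_command(plan=[-0.901,0.366,0.049,0,0.279,0,0.7,-0.901,0.366,0.049,0,0.279,0,0.7,-0.901,0.366,0.049,0,0.279,0,0.7,-0.901,0.366,0.049,0,0.279,0,0.7,-0.901,0.366,0.049,0,0.279,0,0.7,-0.901,0.366,0.049,0,0.279,0,0.7,-0.901,0.366,0.049,0,0.279,0,0.7,-0.901,0.366,0.049,0,0.279,0,0.7], newtons=20)

```text
clock: 1.95
position: [0.4595, -0.4253, 0.1207]
ee_rot: [-0.17, 2.137, -2.14]
ft_force: [-0.1, 0.7, 0.2]
width: 0.7
```

Run:
```python
from h import *
go(.4605,-.4242,.014,.161+np.pi/2)
```

```text
shift [-0.004  0.356 -0.004] turn [-0.002 -0.002 -0.   ] | pos [ 0.4595 -0.4253  0.1207] jaw yaw -1.412 q6 0.49 q1 -0.92 w 0.7 t 1.95 F [-0.1  0.7  0.2]
```

>>> arm_command(plan=[-0.004,0.18,-0.004,0,0,0,0.6,-0.004,0.3,-0.004,0,0,0,0.6,-0.004,0.355,-0.004,0,0,0,0.6,-0.004,0.355,-0.004,0,0,0,0.6,-0.004,0.355,-0.004,0,0,0,0.2,-0.004,0.355,-0.004,0,0,0,0.2,-0.004,0.355,-0.004,0,0,0,0.2,-0.004,0.355,-0.004,0,0,0,0.2,-0.004,0.355,-0.004,0,0,0,0.2,-0.004,0.355,-0.004,0,0,0,0.2,-0.004,0.355,-0.004,0,0,0,0.2], newtons=20)

```text
clock: 3.32
position: [0.4616, -0.4231, 0.0139]
ee_rot: [-0.172, 2.137, -2.138]
ft_force: [-0.2, 0.2, 4.7]
width: 0.278
```

Run:
```python
from h import *
go(.4605,-.4242,.014,.161+np.pi/2)
```

```text
shift [ 0.004 -0.     0.003] turn [-0.001 -0.    -0.   ] | pos [ 0.4616 -0.4231  0.0139] jaw yaw -1.41 q6 0.49 q1 -0.92 w 0.278 t 3.33 F [-0.2  0.2  4.7]
```

>>> arm_command(plan=[0,-0.15,0,0,0,0,0.2,0,-0.36,0,0,0,0,0.2,-0.36,-0.36,-0.8,0,-1,0,0.2,-0.36,-0.36,-0.8,0,-1,0,0.2,-0.36,-0.36,-0.8,0,-1,0,0.2,-0.36,-0.36,-0.8,0,-1,0,0.2,-0.36,-0.36,-0.8,0,-1,0,0.2,-0.36,-0.36,-0.8,0,-1,0,0.2])

```text
clock: 4.32
position: [0.5297, -0.1681, 0.1211]
ee_rot: [-0.847, 1.652, -1.652]
ft_force: [0.6, -1.0, 0.1]
width: 0.279
```

Run:
```python
from h import *
go(.6005,.0688,.09,.2)
```

```text
shift [-0.779  0.103 -0.27 ] turn [ 0.    -1.049  0.   ] | pos [ 0.5297 -0.1681  0.1211] jaw yaw -0.624 q6 0.12 q1 -0.51 w 0.279 t 4.33 F [ 0.6 -1.   0.1]
```

>>> arm_command(plan=[-0.78,0.1,-0.27,0,-1,0,0.2,-0.78,0.1,-0.27,0,-1,0,0.2,-0.78,0.1,-0.27,0,-1,0,0.2,-0.78,0.1,-0.27,0,-1,0,0.2,-0.78,0.1,-0.27,0,-1,0,0.2,-0.78,0.1,-0.27,0,-1,0,0.2,-0.78,0.1,-0.27,0,-1,0,0.2])

```text
clock: 5.2
position: [0.6009, 0.066, 0.0914]
ee_rot: [-1.279, 1.093, -1.094]
ft_force: [-0.4, 0.4, -1.1]
width: 0.278
```

Run:
```python
from h import *
go(.6005,.0688,.0375,.2)
```

```text
shift [-0.009  0.18   0.   ] turn [ 0.    -0.056  0.001] | pos [0.6009 0.066  0.0914] jaw yaw 0.156 q6 -0.23 q1 -0.07 w 0.278 t 5.2 F [-0.4  0.4 -1.1]
```

>>> arm_command(plan=[-0.009,0.09,0,0,-0.056,0,0.2,-0.009,0.15,0,0,-0.056,0,0.2,-0.009,0.175,0,0,-0.056,0,0.2,-0.009,0.18,0,0,-0.056,0,0.2,-0.009,0.18,0,0,-0.056,0,0.2])

```text
clock: 5.82
position: [0.6008, 0.071, 0.0378]
ee_rot: [-1.298, 1.057, -1.058]
ft_force: [-0.1, 0.7, 0.7]
width: 0.277
```

Run:
```python
from h import *
go(.6005,.0688,.035,.2)
im=arm.camera("top"); im2=arm.camera("scene")
cv2.imwrite("pics/place1.png",np.hstack([cv2.resize(im[110:240,190:330],None,fx=2.8,fy=2.8),cv2.resize(im2[175:305,230:370],None,fx=2.8,fy=2.8)]))
```

```text
shift [ 0.007  0.009 -0.003] turn [-0.001  0.005  0.   ] | pos [0.6008 0.071  0.0378] jaw yaw 0.204 q6 -0.27 q1 -0.07 w 0.277 t 5.83 F [-0.1  0.7  0.7]
```

View pics/place1.png

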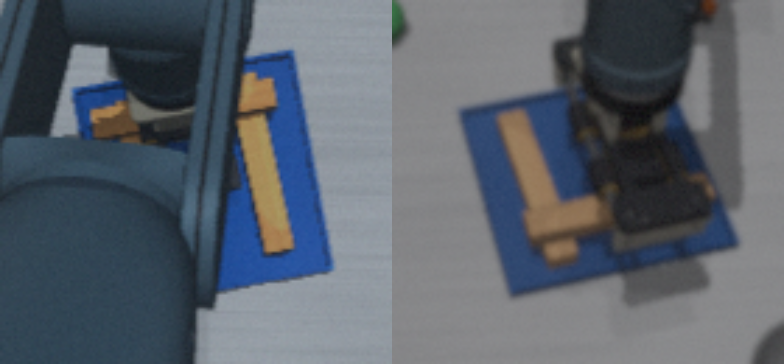

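The slat sits across the far end of the bottom pair, overlapping both bottom slats. Lowering it and letting go.

>>> arm_command(plan=[0.007,0.005,-0.003,0,0,0,0.2,0.007,0.009,-0.003,0,0,0,0.2,0.007,0.009,-0.003,0,0,0,0.2,0.007,0.01,-0.003,0,0,0,0.2])

```text
clock: 6.42
position: [0.6, 0.0688, 0.0349]
ee_rot: [-1.299, 1.057, -1.057]
ft_force: [-2.9, -0.7, 5.9]
width: 0.277
```

>>> arm_command(plan=[0,0,0,0,0,0,0.4,0,0,0,0,0,0,0.4,0,0,0,0,0,0,0.4,0,-0.05,0,0,0,0,0.4,0,-0.15,0,0,0,0,0.45,0,-0.35,0,0,0,0,0.7,0,-0.35,0,0,0,0,0.7])

```text
clock: 7.3
position: [0.6037, 0.0688, 0.146]
ee_rot: [-1.292, 1.048, -1.064]
ft_force: [-0.0, -0.3, -0.7]
width: 0.619
```

Run:
```python
from h import *
go(.4496,.3205,.13,-.153+np.pi/2)
```

```text
shift [-0.926  0.047 -0.333] turn [-0.01  -1.544  0.012] | pos [0.6037 0.0688 0.146 ] jaw yaw 0.205 q6 -0.27 q1 -0.07 w 0.619 t 7.3 F [-0.  -0.3 -0.7]
```

>>> arm_command(plan=[-0.92,0,-0.33,0,-0.95,0,0.6,-0.92,0,-0.33,0,-0.95,0,0.6,-0.92,0,-0.33,0,-0.95,0,0.6,-0.92,0,-0.33,0,-0.95,0,0.6,-0.92,0,-0.33,0,-0.95,0,0.6,-0.92,0,-0.33,0,-0.95,0,0.6])

```text
clock: 8.05
position: [0.4446, 0.3212, 0.1393]
ee_rot: [-1.517, 0.483, -0.481]
ft_force: [0.2, -0.8, -0.0]
width: 0.6
```

Run:
```python
from h import *
go(.4496,.3205,.06,-.153+np.pi/2)
im={n:arm.camera(n) for n in("top","scene")}
for lab,z,c in(("slat_1",0,(.4496,.3205)),("slat_1",.021,(.6,.069)),("base_slat_1",.003,None),("base_slat_1",.021,(.6,.069))):
  for n in im:
    for r in arm.regions_of(n,lab):
        if r["conf"]<.4 or r["pixels"].sum()<100: continue
        p=p0of(n,r["pixels"],z+.01)
        if c and np.hypot(*(p[:2]-c))>.04: continue
        x,e=fit({n:r["pixels"]},S,p,z); print(lab,z,n,x.round(4),round(e,3))
cv2.imwrite("pics/place2.png",np.hstack([cv2.resize(im["top"][110:240,190:330],None,fx=2.8,fy=2.8),cv2.resize(im["scene"][175:305,230:370],None,fx=2.8,fy=2.8)]))
```

```text
shift [0.015 0.264 0.008] turn [ 0.    -0.589 -0.001] | pos [0.4446 0.3212 0.1393] jaw yaw 0.955 q6 -0.53 q1 0.42 w 0.6 t 8.05 F [ 0.2 -0.8 -0. ]
slat_1 0 top [ 0.452   0.3182 -0.1276] 1.241
slat_1 0 scene [ 0.4477  0.323  -0.1622] 0.076
slat_1 0.021 top [ 0.5989  0.0682 -1.3816] 0.06
slat_1 0.021 scene [ 0.5982  0.0706 -1.3719] 0.06
base_slat_1 0.003 top [0.5294 0.1057 0.1504] 0.316
base_slat_1 0.003 top [ 0.8004 -0.2248 -0.4972] 1.646
base_slat_1 0.003 scene [0.5319 0.1094 0.1481] 0.358
base_slat_1 0.003 scene [0.5574 0.0064 0.2252] 0.409
```

View pics/place2.png

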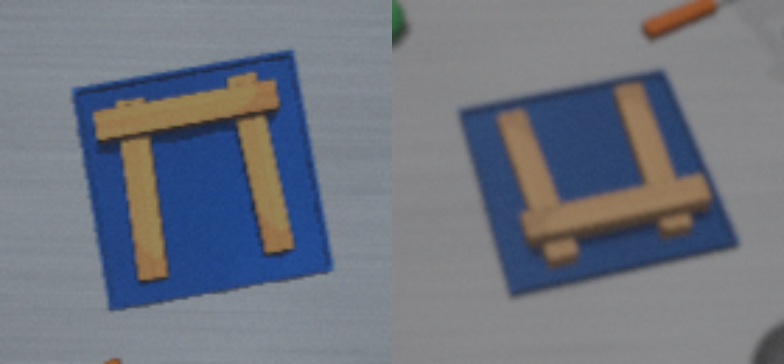

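The first cross slat lies square across the far end, measured at (0.5985, 0.0694), yaw 0.194 + 90°. The bottom pair is unmoved. Next is the second slat.

>>> arm_command(plan=[0.015,0.1,0.008,0,-0.589,0,0.6,0.015,0.2,0.008,0,-0.589,0,0.6,0.015,0.264,0.008,0,-0.589,0,0.6,0.015,0.264,0.008,0,-0.589,0,0.6,0.015,0.264,0.008,0,-0.589,0,0.6])

```text
clock: 9.18
position: [0.4526, 0.3185, 0.0609]
ee_rot: [-1.567, 0.125, -0.126]
ft_force: [0.1, -0.1, 0.0]
width: 0.601
```

Run:
```python
from h import *
go(.4492,.3208,.014,-.153+np.pi/2)
```

```text
shift [-0.012  0.156  0.006] turn [-0.001 -0.008  0.001] | pos [0.4526 0.3185 0.0609] jaw yaw 1.411 q6 -1.0 q1 0.41 w 0.601 t 9.18 F [ 0.1 -0.1  0. ]
```

>>> arm_command(plan=[-0.01,0.08,0.005,0,-0.008,0,0.6,-0.01,0.13,0.005,0,-0.008,0,0.6,-0.01,0.156,0.005,0,-0.008,0,0.6,-0.01,0.156,0.005,0,-0.008,0,0.6,-0.01,0.156,0.005,0,-0.008,0,0.2,-0.01,0.156,0.005,0,-0.008,0,0.2,-0.01,0.156,0.005,0,-0.008,0,0.2,-0.01,0.156,0.005,0,-0.008,0,0.2,-0.01,0.156,0.005,0,-0.008,0,0.2,-0.01,0.156,0.005,0,-0.008,0,0.2], newtons=20)

```text
clock: 10.42
position: [0.4494, 0.3204, 0.0136]
ee_rot: [-1.567, 0.118, -0.119]
ft_force: [0.0, -0.5, 3.1]
width: 0.28
```

Run:
```python
from h import *
go(.4492,.3208,.12,.2)
```

```text
shift [-0.001 -0.355  0.001] turn [-1.000e-03  1.553e+00  0.000e+00] | pos [0.4494 0.3204 0.0136] jaw yaw 1.42 q6 -1.0 q1 0.42 w 0.28 t 10.43 F [ 0.  -0.5  3.1]
```

>>> arm_command(plan=[0,-0.15,0,0,0,0,0.2,0,-0.36,0,0,0,0,0.2,0.15,-0.36,-0.5,0,1,0,0.2,0.268,-0.36,-0.887,0,1,0,0.2,0.268,-0.36,-0.887,0,1,0,0.2,0.268,-0.36,-0.887,0,1,0,0.2,0.268,-0.36,-0.887,0,1,0,0.2,0.268,-0.36,-0.887,0,1,0,0.2,0.268,-0.36,-0.887,0,1,0,0.2])

```text
clock: 11.55
position: [0.4882, 0.0457, 0.1211]
ee_rot: [-1.444, 0.731, -0.73]
ft_force: [0.2, -0.3, -1.1]
width: 0.276
```

Run:
```python
from h import *
go(.489,.0455,.06,.197)
```

```text
shift [0.002 0.204 0.002] turn [ 0.001  0.557 -0.001] | pos [0.4882 0.0457 0.1211] jaw yaw 0.635 q6 -0.77 q1 -0.13 w 0.276 t 11.55 F [ 0.2 -0.3 -1.1]
```

>>> arm_command(plan=[0.002,0,0.002,0,0.557,0,0.2,0.002,0.05,0.002,0,0.557,0,0.2,0.002,0.15,0.002,0,0.557,0,0.2,0.002,0.204,0.002,0,0.557,0,0.2,0.002,0.204,0.002,0,0.557,0,0.2,0.002,0.204,0.002,0,0.557,0,0.2])

```text
clock: 12.3
position: [0.4898, 0.0459, 0.0607]
ee_rot: [-1.296, 1.061, -1.062]
ft_force: [0.3, 0.5, -0.4]
width: 0.276
```

Run:
```python
from h import *
go(.489,.0455,.0347,.197)
```

```text
shift [ 0.001  0.087 -0.003] turn [-0.001  0.002  0.   ] | pos [0.4898 0.0459 0.0607] jaw yaw 0.198 q6 -0.33 q1 -0.13 w 0.276 t 12.3 F [ 0.3  0.5 -0.4]
```

>>> arm_command(plan=[0,0.05,-0.003,0,0,0,0.2,0,0.075,-0.003,0,0,0,0.2,0,0.082,-0.003,0,0,0,0.2,0,0.086,-0.003,0,0,0,0.2,0,0.086,-0.003,0,0,0,0.2,0,0.086,-0.003,0,0,0,0.2])

```text
clock: 13.05
position: [0.4887, 0.0448, 0.0346]
ee_rot: [-1.296, 1.063, -1.063]
ft_force: [-0.2, 0.1, 2.2]
width: 0.28
```

>>> arm_command(plan=[0,0,0,0,0,0,0.4,0,0,0,0,0,0,0.4,0,0,0,0,0,0,0.4,0,-0.05,0,0,0,0,0.4,0,-0.15,0,0,0,0,0.45,0,-0.35,0,0,0,0,0.6,0,-0.35,0,0,0,0,0.6])

```text
clock: 13.92
position: [0.4921, 0.0445, 0.1448]
ee_rot: [-1.29, 1.054, -1.07]
ft_force: [1.4, -0.3, 0.4]
width: 0.588
```

Run:
```python
from h import *
go(.5,-.267,.13,.311+np.pi/2)
```

```text
shift [ 1.023  0.051 -0.178] turn [-0.014  1.855 -0.006] | pos [0.4921 0.0445 0.1448] jaw yaw 0.197 q6 -0.33 q1 -0.14 w 0.588 t 13.93 F [ 1.4 -0.3  0.4]
```

>>> arm_command(plan=[1,0,-0.178,0,1,0,0.7,1,0,-0.178,0,1,0,0.7,1,0,-0.178,0,1,0,0.7,1,0,-0.178,0,1,0,0.7,1,0,-0.178,0,1,0,0.7,1,0,-0.178,0,1,0,0.7,1,0,-0.178,0,1,0,0.7])

```text
clock: 14.8
position: [0.4942, -0.2591, 0.1388]
ee_rot: [-0.871, 1.63, -1.627]
ft_force: [0.6, -0.1, -0.3]
width: 0.7
```

Run:
```python
from h import *
im={n:arm.camera(n) for n in("top","scene")}
go(.5,-.267,.08,.311+np.pi/2)
for lab,z,c,M in(("slat_1",.021,(.6,.069),S),("slat_1",.021,(.489,.045),S),("base_slat_1",.021,(.489,.045),S),("skate_plate",0,(.5,-.267),P)):
  for n in im:
    for r in arm.regions_of(n,lab):
        if r["conf"]<.4 or r["pixels"].sum()<100: continue
        p=p0of(n,r["pixels"],z+.01)
        if c and np.hypot(*(p[:2]-c))>.04: continue
        x,e=fit({n:r["pixels"]},M,p,z); print(lab,z,n,x.round(4),round(e,3))
cv2.imwrite("pics/place3.png",np.hstack([cv2.resize(im["top"][110:240,190:330],None,fx=2.8,fy=2.8),cv2.resize(im["scene"][175:305,230:370],None,fx=2.8,fy=2.8)]))
```

```text
shift [0.015 0.197 0.031] turn [ 0.002  0.856 -0.   ] | pos [ 0.4946 -0.2582  0.1392] jaw yaw -0.587 q6 -0.09 q1 -0.68 w 0.7 t 14.9 F [ 1.   1.7 -0.1]
slat_1 0.021 top [ 0.5992  0.0675 -1.3804] 0.065
slat_1 0.021 scene [ 0.5985  0.0697 -1.3702] 0.069
slat_1 0.021 top [ 0.4877  0.0429 -1.3798] 0.121
slat_1 0.021 scene [ 0.4867  0.0454 -1.388 ] 0.084
skate_plate 0 scene [ 0.5007 -0.2658  0.3059] 0.08
```

View pics/place3.png

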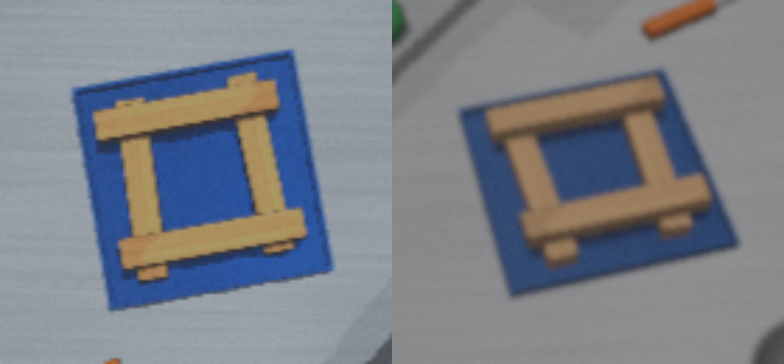

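Both upper slats lie square, one near each end, and their centre (0.543, 0.0564) agrees with the bottom pair. Next is the plate.

>>> arm_command(plan=[0.015,0.1,0.031,0,0.856,0,0.7,0.015,0.15,0.031,0,0.856,0,0.7,0.015,0.2,0.031,0,0.856,0,0.7,0.015,0.2,0.031,0,0.856,0,0.7,0.015,0.2,0.031,0,0.856,0,0.7,0.015,0.2,0.031,0,0.856,0,0.7])

```text
clock: 16.05
position: [0.5003, -0.2688, 0.0796]
ee_rot: [-0.323, 2.052, -2.053]
ft_force: [-0.6, 0.0, -0.2]
width: 0.703
```

Run:
```python
from h import *
go(.5005,-.267,.014,.309+np.pi/2)
```

```text
shift [-0.002  0.219 -0.006] turn [-0.001  0.004 -0.   ] | pos [ 0.5003 -0.2688  0.0796] jaw yaw -1.259 q6 0.57 q1 -0.69 w 0.703 t 16.05 F [-0.6  0.  -0.2]
```

>>> arm_command(plan=[-0.002,0.12,-0.006,0,0,0,0.7,-0.002,0.19,-0.006,0,0,0,0.7,-0.002,0.219,-0.006,0,0,0,0.7,-0.002,0.219,-0.006,0,0,0,0.7,-0.002,0.219,-0.006,0,0,0,0.25,-0.002,0.219,-0.006,0,0,0,0.25,-0.002,0.219,-0.006,0,0,0,0.25,-0.002,0.219,-0.006,0,0,0,0.25,-0.002,0.219,-0.006,0,0,0,0.25,-0.002,0.219,-0.006,0,0,0,0.25,-0.002,0.219,-0.006,0,0,0,0.25], newtons=35)

```text
clock: 17.42
position: [0.5004, -0.2671, 0.0141]
ee_rot: [-0.32, 2.053, -2.055]
ft_force: [-0.1, 0.0, 5.2]
width: 0.381
```

Run:
```python
from h import *
go(.5435,.0565,.13,.2+np.pi/2)
```

```text
shift [-0.466 -0.387 -0.983] turn [-0.001  0.14  -0.001] | pos [ 0.5004 -0.2671  0.0141] jaw yaw -1.261 q6 0.57 q1 -0.69 w 0.381 t 17.43 F [-0.1  0.   5.2]
```

>>> arm_command(plan=[0,-0.15,0,0,0,0,0.25,0,-0.3,0,0,0,0,0.25,0,-0.387,-0.15,0,0.14,0,0.25,-0.465,-0.387,-0.983,0,0.14,0,0.25,-0.465,-0.387,-0.983,0,0.14,0,0.25,-0.465,-0.387,-0.983,0,0.14,0,0.25,-0.465,-0.387,-0.983,0,0.14,0,0.25,-0.465,-0.387,-0.983,0,0.14,0,0.25,-0.465,-0.387,-0.983,0,0.14,0,0.25,-0.465,-0.387,-0.983,0,0.14,0,0.25,-0.465,-0.387,-0.983,0,0.14,0,0.25])

```text
clock: 18.8
position: [0.5427, 0.0554, 0.1294]
ee_rot: [-0.212, 2.117, -2.118]
ft_force: [0.6, -1.0, -2.3]
width: 0.381
```

Run:
```python
from h import *
go(.543,.0567,.058,.197+np.pi/2)
```

```text
shift [-0.002  0.238 -0.004] turn [-0.     0.002  0.001] | pos [0.5427 0.0554 0.1294] jaw yaw -1.372 q6 1.27 q1 -0.1 w 0.381 t 18.8 F [ 0.6 -1.  -2.3]
```

>>> arm_command(plan=[-0.002,0.1,-0.004,0,0,0,0.25,-0.002,0.18,-0.004,0,0,0,0.25,-0.002,0.225,-0.004,0,0,0,0.25,-0.002,0.237,-0.004,0,0,0,0.25,-0.002,0.237,-0.004,0,0,0,0.25,-0.002,0.237,-0.004,0,0,0,0.25])

```text
clock: 19.55
position: [0.5441, 0.0578, 0.0596]
ee_rot: [-0.21, 2.115, -2.116]
ft_force: [-0.2, -0.7, -2.0]
width: 0.384
```

Run:
```python
from h import *
im={n:arm.camera(n) for n in("top","scene")}
go(.543,.0567,.0533,.197+np.pi/2)
cv2.imwrite("pics/place4.png",np.hstack([cv2.resize(im["top"][110:240,190:330],None,fx=2.8,fy=2.8),cv2.resize(im["scene"][175:305,230:370],None,fx=2.8,fy=2.8)]))
```

```text
shift [0.004 0.02  0.003] turn [-0.001  0.004 -0.002] | pos [0.5439 0.0579 0.0594] jaw yaw -1.371 q6 1.27 q1 -0.1 w 0.386 t 19.65 F [ 0.3  0.7 -2.8]
```

View pics/place4.png

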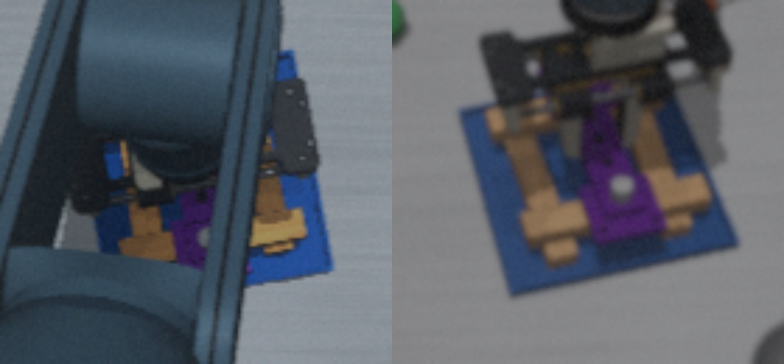

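The plate hangs over the crib, posts up, with its wide ends over the upper slats. Lowering the last 6 mm.

>>> arm_command(plan=[0.002,0.008,0.001,0,0,0,0.25,0.003,0.014,0.002,0,0,0,0.25,0.003,0.018,0.002,0,0,0,0.25,0.003,0.02,0.002,0,0,0,0.25,0.003,0.02,0.002,0,0,0,0.25,0.003,0.02,0.002,0,0,0,0.25])

```text
clock: 20.4
position: [0.5425, 0.0571, 0.0531]
ee_rot: [-0.212, 2.116, -2.116]
ft_force: [-3.3, -0.8, 6.8]
width: 0.384
```

>>> arm_command(plan=[0,0,0,0,0,0,0.5,0,0,0,0,0,0,0.55,0,0,0,0,0,0,0.55,0,0,0,0,0,0,0.55,0,-0.05,0,0,0,0,0.55,0,-0.2,0,0,0,0,0.6,0,-0.5,0,0,0,0,0.6,0.3,-0.5,0.9,0,0,0,0.6,0.3,-0.5,0.9,0,0,0,0.6,0.3,-0.5,0.9,0,0,0,0.6,0.3,-0.5,0.9,0,0,0,0.6,0.3,-0.5,0.9,0,0,0,0.6,0.3,-0.5,0.9,0,0,0,0.6])

```text
clock: 22.02
position: [0.5079, -0.2282, 0.2039]
ee_rot: [-0.207, 2.116, -2.12]
ft_force: [-0.6, 0.3, 0.1]
width: 0.599
```

Run:
```python
from h import *
im={n:arm.camera(n) for n in("top","scene")}
go(.543,.0567,.0533,.197+np.pi/2)
for lab,z,c,M in(("skate_plate",.039,(.544,.056),P),):
  for n in im:
    for r in arm.regions_of(n,lab):
        if r["conf"]<.4 or r["pixels"].sum()<100: continue
        p=p0of(n,r["pixels"],z+.01)
        if c and np.hypot(*(p[:2]-c))>.04: continue
        x,e=fit({n:r["pixels"]},M,p,z); print(lab,z,n,x.round(4),round(e,3))
cv2.imwrite("pics/place5.png",np.hstack([cv2.resize(im["top"][110:240,190:330],None,fx=2.8,fy=2.8),cv2.resize(im["scene"][175:305,230:370],None,fx=2.8,fy=2.8)]))
cv2.imwrite("pics/all5.png",im["top"])
```

```text
shift [-0.3    0.5   -0.897] turn [ 0.     0.002 -0.001] | pos [ 0.5079 -0.2251  0.2032] jaw yaw -1.372 q6 0.75 q1 -0.62 w 0.602 t 22.12 F [ 0.2 -0.1  0.2]
skate_plate 0.039 top [0.5436 0.0565 0.1966] 0.059
skate_plate 0.039 scene [0.5418 0.058  0.1999] 0.103
```

View pics/place5.png

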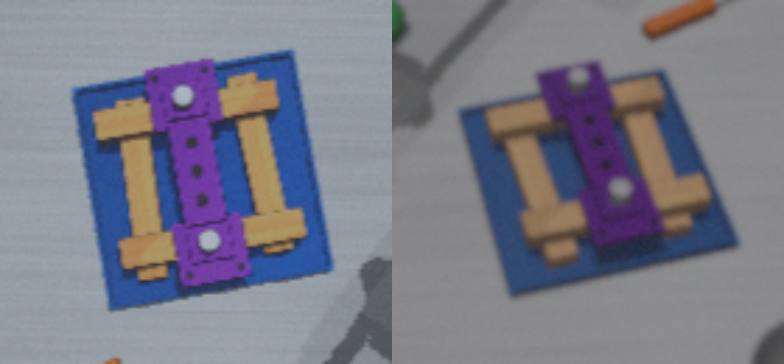

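View pics/all5.png

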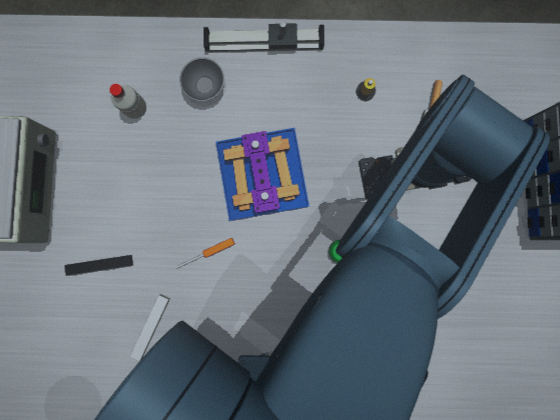

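The plate is at (0.5427, 0.0573), yaw 0.198, against a crib centre of (0.543, 0.056) and yaw of about 0.2. In the top picture it lies flat with posts up, and everything else in view is where it was. The arm is clear, so I'm handing in.

```bash
python3 -c "
from cell import arm
print(arm.finish_job(), arm.get_obs()['clock'])"
```

```text
the job is handed in; nothing more can be done
the job is handed in; nothing more can be done
```

The crib is finished and handed in at about 22 s of the 70 s allowed. I laid the two beech slats across the bottom pair, one near each end, then set the purple plate flat on top, posts up and running the same way as the bottom pair. Each piece was lowered until it touched before I let go. The highest force I read was about 7 N.

**Last checks**
- **Upper slats:** their centres are about 56 mm either side of the crib centre, and they lie within about 1° of square.
- **Plate:** its centre is within about 1.5 mm of the crib centre, and its angle within about 0.2°.
- **Everything else:** in the last top picture the other items in view are where they started. The arm partly hid the wheel and the brush, so I could not check those two fully.

**Disagreements**
- **Cameras:** the two views differ by 2–4 mm, so I averaged them.
- **Bottom slats:** they are about 5° out of parallel with each other. I squared the upper pair to their mean direction and left them as they lay.
- **Bottom pair after the first slat:** the re-measurement was rough because the slat on top partly hid them. It showed no movement beyond that uncertainty.

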